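Clean-down of a contact grill: pull the drip tray, then hold the lid open

ROBOT

A 6-joint arm with a two-finger parallel gripper is mounted at the origin on a cart in front of the work surface, level with it; the furniture and walls round the work are solid. World frame = base frame: x ahead of the robot, y to its left, z up, the work surface at z = 0. Lengths are in m, angles in rad, forces in N, time in s.
With the tool pointing down it reaches from about 0.275 to 0.75 m from the base axis. Payload 10.2 kg.
Tool frame: the origin (TCP) lies at the very end of the fingers, on their centre line; the grasp point (between the pads) lies bot.hold_point_z behind it (bot.hold_point_z is the distance from the TCP to the grasp point, in m); z points along the fingers, y is the line along which they close (so a half turn about z gives the same grasp; the last joint's range is limited). The gripper opens to 85 mm and grips with 20 to 120 N. Pads are 22 mm wide; open, the fingers measure 114 mm over their backs; the gripper's body (76 mm by 85 mm) begins 54 mm behind the grasp point. The pads swing forward as they close: fully open they stand 13 mm farther back than shut.
Start: joints at [-1.383, 0.313, 1.498, -0, 1.331, -0.223], TCP at [0.21, -0.481, 0.231] pointing down, gripper open.
Joint ranges: [-2.94, 2.94], [-0.97, 2.17], [0.19, 2.56], [-1.23, 4.37], [0.02, 3.11], [-2.88, 2.88]. Speed limits (rad/s): [2.39, 2.39, 3.01, 3.14, 3.14, 3.14].

INTERFACE

Orientations are given as a unit quaternion [w, x, y, z].
In Python, from cell import bot gives the robot as it stands.
- The arm moves only by the shell command python3 -m handwheel 'ROWS'. ROWS is JSON, a list of rows, each an object with "slide": the shift along the tool's x, y, z in m, a list of three; "twist": the turn, a rotation vector about the tool's x, y, z in degrees, a list of three; "jaw": the finger opening in m, from 0 to 0.0854. In form: [{"slide": [tx, ty, tz], "twist": [ax, ay, az], "jaw": jaw}, ...]. A call has 1 to 12 rows; each row shifts and turns the commanded pose from where the row before left it, along the tool's axes as they then stand; what a row does not reach is not made up. A row lasts 1/12 s, in which the tool goes at most 41.7 mm and 7.16 degrees, less where a joint would pass 70% of its speed; a pose out of reach is approached as far as the arm can. A call with a gripper value outside its range is refused whole. The fingers move at their own pace and stop on an object; the grip force is fixed at half the most. Time passes only in rows, so rows that do not move let the fingers close. It gives the time, the measured TCP pose, the force, the opening and the grip force at its end, in the units of the state.
- bot.state(): the state, without advancing time (a new reading comes with each control period).
- bot.capture(name): name is "scene" or "top" or "wrist"; returns a dict with "pixels" (420x560x3 uint8, red, green, blue), "vfov" (degrees; the focal length in pixels is half the picture's height over the tangent of half this angle, whatever the lens; pixels are square), "cx", "cy" (the principal point, pixels), "rvec" (rotation vector, rad) and "tvec" (3), from world to camera coordinates, as OpenCV has them; the wrist camera has in their place "T_tool_cam" (4x4, takes a point from camera to tool coordinates, whose origin is the TCP and whose axes are the flange's). Camera axes: x right, y down, z forward; pixel columns grow to the right and rows downward; lengths in m; the calibration is good to about 2 mm. The wrist camera is an equidistant fisheye: a pixel r from the principal point sees the ray r / f radians off the axis. A picture is of the moment at which its call begins: read the wrist's pose just before it. There is no depth.
- bot.finish_job(): hands the job in; it is judged then, once.
The state is a dict: "clock": time; "q": joint angles; "qvel": joint speeds; "effort": joint torques, N m; "position": TCP position; "ee_rot": TCP orientation; "wrist_force": force on the tool from outside, world axes, zero at the start; "moment": the same for the moment, N m; "gripper_width": opening from 0.0 (shut) to 1.0 (fully open); "grip_force": force on a finger pad.
Only numpy, scipy, OpenCV 4.12 (cv2) and the standard library are available. Lean on these libraries where they do the work, as an engineer would, in place of code of your own. Each camera call takes 0.05 s, during which the arm holds its last target. There are 200 camera calls.

TASK

The contact grill is to be scraped clean, so first, with the lid still shut, pull its drip tray out to the side against its catch, keeping it level, and leave it standing flat on the worktop on that side of the grill, fully clear of it. Then raise the lid by its handle to 60 degrees from shut and keep holding it there: it has no stay and would fall shut, so do not let it drop on the way, and finish while still holding it steady at that angle for the cook. Leave the brush, the tin and the cup where they are.

Things in the scene. Friction and masses are not known exactly. Their poses are not given: they have to be found in the camera images.
- grill: fixed housing of the contact grill (two-plate press), black, 200 mm deep (x) by 210 mm wide (y); origin on the worktop under its centre. Its x axis points from the front (handle side, towards the robot) to the hinge at the back, y to its left, z up. The deck is 54 mm high; with the lid shut the whole is 95 mm high. The drip tray sticks out of its right-hand side (-y); the side face lies at y = -105 mm, and a small spout plate juts 15 mm from it at 51 to 58 mm height.
- lid (a joint): opening angle of the lid in rad: 0 shut, grows as the front edge rises, stop at 1.35; 60 degrees is 1.047. No spring and no stay: the lid (about 0.7 kg, may vary by a third) falls shut from any angle when let go.
- lid_handle (a point): centre of the lid's handle: a round black bar 16 mm thick, parallel to the grill's y axis, carried by an arm at each end; about 95 mm of it free between the arms. Shut, the bar's axis is 82 mm above the worktop and 42 mm in front of the lid's front edge (34 mm of free gap behind the bar, open above and below). It swings on a radius of 233 mm about the hinge line; it is round, so it can turn between the fingers.
- lid_hinge (a point): point on the lid's hinge line at mid-width: 64 mm above the worktop, 90 mm behind the grill's centre; the line is parallel to the grill's y axis.
- tray_grip (a point): upper part of the drip tray's upright pull tab, where it is gripped. The tab is 24 mm wide along the tray's x, 12 mm thick along its y, its top 56 mm above the tray's underside; this point is at its middle, 45 mm above the underside (11 mm below the top). Seated, it stands 59 mm out from the grill's right side. Seated, the tray's axes are parallel to the grill's.
- tray_inner (a point): middle of the tray's inner end face (the end under the housing), 10 mm above its underside, 124 mm from the pull tab along the tray's y. The grey tray is 70 mm wide, 130 mm long, 20 mm deep (25 mm over the ridge on its inner end), 0.14 kg, slides on the worktop between guides straight along the grill's -y; seated, 65 mm of it are inside. A sprung catch holds it seated: roughly 5 to 12 N of pull frees it, then it slides freely; it is out after 65 mm of travel.
- dish_brush: bystander: wooden scrubbing brush, 154 mm long, 46 mm high, origin under its centre
- fish_tin: bystander: flat food tin, 86 mm across, 40 mm high, origin under its centre
- pattern_cup: bystander: patterned cup, 65 mm across, 78 mm high, origin under its centre
Not all that is in view belongs to the job. What is shaped like the part that bears tray_grip but yellow is not meant.

How it is judged:
By the outcome, as a careful person would: the job done as asked, in the order asked, and still so for the second after the job is handed in, while the arm keeps its last pose, push and grip.
It also fails if it takes over 54 s, if anything falls off the work surface, if the arm or the gripper's body presses on something with over 40 N, if the wrist force passes 120 N, or if a joint passes its speed limit or range.

## Working session

There is one attempt and no reset: what is moved stays moved. The work goes in short steps, Python scripts to look and compute and a shell command to move; the robot and the scene stay as the last step left them, time stands still between calls to the robot, and variables do not carry over. Pictures are saved under pics/ and viewed, at most 10 in all, crops included, and the job is handed in when it is done.

```bash
mkdir -p pics; ls; python3 - <<'E'
from cell import bot
import cv2,numpy as np
s=bot.state(); print({k:np.round(v,3).tolist() for k,v in s.items()}, bot.hold_point_z)
for n in ("scene","top"):
    c=bot.capture(n); cv2.imwrite(f"pics/{n}0.png",c["pixels"][:,:,::-1]); print(n,c["vfov"],c["cx"],c["cy"],c["rvec"],c["tvec"])
    np.savez(f"{n}0.npz",**c)
E
```

```text
pics
{'clock': 0.0, 'q': [-1.383, 0.313, 1.498, 0.0, 1.331, -0.223], 'qvel': [-0.0, 0.0, -0.001, -0.001, -0.001, -0.0], 'effort': [-0.002, -41.227, -25.975, -0.0, 0.004, 0.0], 'position': [0.21, -0.481, 0.231], 'ee_rot': [-0.001, 0.979, 0.204, 0.0], 'wrist_force': [1.022, -0.626, 0.092], 'moment': [0.02, 0.023, -0.014], 'grip_force': 0.0, 'gripper_width': 0.997} 0.0187
scene 43.68876150305957 271.59024810916407 219.62869206790094 [ 0.67647591 -2.62808899  1.14980504] [0.33987127 0.38835652 1.07095748]
top 52.88134859327249 282.5572630795183 214.36360820820164 [ 2.16888534 -2.21221724  0.10569144] [-0.26526904  0.52190645  0.90734588]
```

View pics/scene0.png

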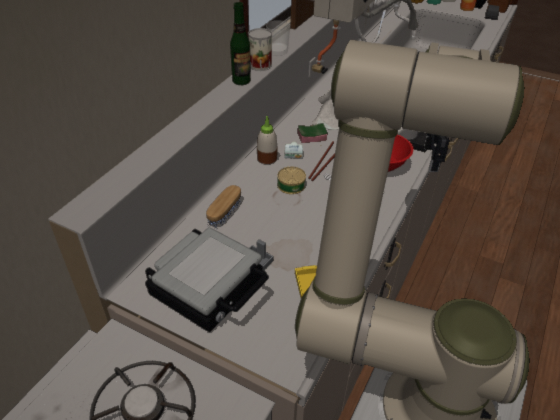

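View pics/top0.png

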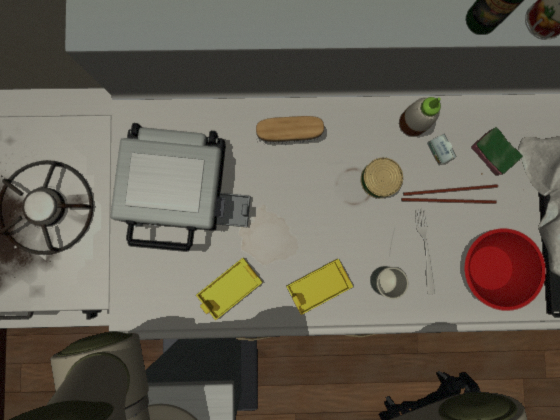

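The scene view shows the grill at about (208,275) with the grey tab at (262,247). In the top view the grill is at (170,185), its handle bar at (160,243) and the grey tray at (237,210). The two yellow trays at (230,290) and (320,287) are decoys. The grey tray under the grill's right side fits the description, so I'll confirm it in an enlarged crop.

```bash
python3 - <<'E'
import cv2,numpy as np
a=cv2.imread("pics/top0.png")[110:260,100:270]; b=cv2.imread("pics/scene0.png")[215:330,140:300]
a=cv2.resize(a,(400,353),interpolation=2); b=cv2.resize(b,(400,288),interpolation=2)
a=cv2.resize(cv2.imread("pics/top0.png")[120:260,105:265],(640*5//8,350),interpolation=cv2.INTER_CUBIC)
b=cv2.resize(cv2.imread("pics/scene0.png")[215:327,140:300],(400,280),interpolation=cv2.INTER_CUBIC)
o=np.zeros((350,800,3),np.uint8); o[:,:400]=a; o[:280,400:]=b
o=cv2.convertScaleAbs(o,alpha=1.6,beta=20)
cv2.imwrite("pics/crop1.png",o)
E
```

```text
(no output)
```

View pics/crop1.png

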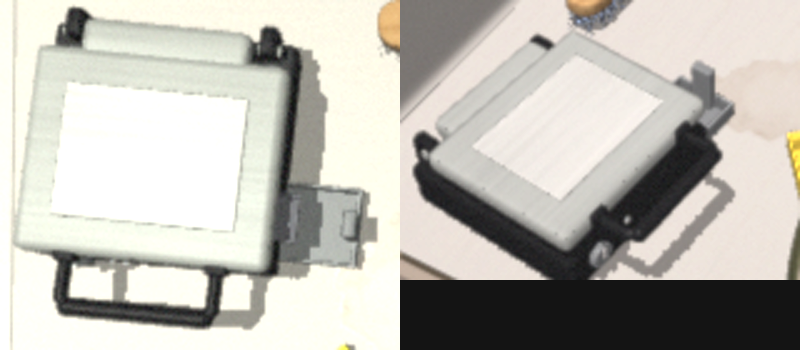

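The crop confirms that the grey tray with the upright tab under the grill's right side is the one meant. The tab top is at (245,209.6) in top and (261.6,242.2) in scene. The handle bar runs from (130,243) to (190,248) in top, and from (236,307) to (267,277) in scene.

```bash
cat > h.py <<'E'
import cv2,numpy as np
def cam(n):
    c=np.load(n+"0.npz"); f=210/np.tan(np.radians(float(c["vfov"]))/2)
    R=cv2.Rodrigues(c["rvec"])[0]; K=np.array([[f,0,c["cx"]],[0,f,c["cy"]],[0,0,1]]); return K,R,c["tvec"].reshape(3)
def ray(n,p):
    K,R,t=cam(n); return -R.T@t, R.T@np.linalg.inv(K)@np.array([*p,1.])
def plane(n,p,z):
    o,d=ray(n,p); return o+d*(z-o[2])/d[2]
def tri(*r):
    A=np.zeros((3,3));b=np.zeros(3)
    for o,d in r:
        d=d/np.linalg.norm(d);P=np.eye(3)-np.outer(d,d);A+=P;b+=P@o
    X=np.linalg.solve(A,b); return X,[np.linalg.norm((np.eye(3)-np.outer(d,d)/(d@d))@(X-o)) for o,d in r]
E
python3 - <<'E'
from h import *
np.set_printoptions(precision=4,suppress=True)
print("tab",*tri(ray("top",(245,209.6)),ray("scene",(261.6,242.2))),plane("top",(245,209.6),.056))
print("bar",*tri(ray("top",(160,245.4)),ray("scene",(251.6,292))))
a,b=plane("top",(129.8,242.8),.082),plane("top",(190.2,248),.082);print(a,b,np.degrees(np.arctan2(*(a-b)[:2])), np.linalg.norm(a-b))
# lid top right/left front corners, z=.095
P=lambda x,y,z:plane("top",(105+x/2.5,120+y/2.5),z)
for x,y in((30,248),(268,270),(45,48),(290,72)): print("lid",P(x,y,.09))
for x,y in((290,263),(360,265),(363,190)): print("tray",P(x,y,.02))
for p in((320,130),(258,130),(382,178),(390,280)): print(plane("top",p,.04))
E
```

```text
tab [ 0.5251 -0.1956  0.0559] [np.float64(0.0005855299451556675), np.float64(0.0005855299451556729)] [ 0.5256 -0.1954  0.056 ]
bar [ 0.453  -0.0235  0.0828] [np.float64(0.0002622190433449478), np.float64(0.00026221904334483993)]
[0.4598 0.0381 0.082 ] [ 0.4467 -0.0845  0.082 ] 6.091256519551254 0.123248511108215
lid [0.5079 0.0615 0.09  ]
lid [ 0.4863 -0.1307  0.09  ]
lid [0.6727 0.0508 0.09  ]
lid [ 0.6493 -0.1501  0.09  ]
tray [ 0.4955 -0.1398  0.02  ]
tray [ 0.4925 -0.2012  0.02  ]
tray [ 0.5589 -0.2048  0.02  ]
[ 0.6997 -0.3614  0.04  ]
[ 0.7018 -0.2251  0.04  ]
[ 0.5908 -0.4941  0.04  ]
[ 0.3696 -0.5028  0.04  ]
```

Checks: the tab top is at z 0.056 and the bar at z 0.083, both as given. The grill is yawed about -6.2°, and in its frame the tab sits 58 mm out from the side. I'll grip the tab across its 24 mm width, along grill x. First I move above it and look with the wrist camera.

```bash
python3 -m handwheel '[{"slide":[0.034,-0.011,0.006],"twist":[0,0,0],"jaw":0.06},{"slide":[0.034,-0.011,0.006],"twist":[0,0,0],"jaw":0.06},{"slide":[0.034,-0.011,0.006],"twist":[0,0,0],"jaw":0.06},{"slide":[0.034,-0.011,0.006],"twist":[0,0,0],"jaw":0.06},{"slide":[0.034,-0.011,0.006],"twist":[0,0,0],"jaw":0.06},{"slide":[0.034,-0.011,0.006],"twist":[0,0,0],"jaw":0.06},{"slide":[0.034,-0.011,0.006],"twist":[0,0,0],"jaw":0.06},{"slide":[0.034,-0.011,0.006],"twist":[0,0,0],"jaw":0.06},{"slide":[0.034,-0.011,0.006],"twist":[0,0,0],"jaw":0.06},{"slide":[0.034,-0.011,0.006],"twist":[0,0,0],"jaw":0.06},{"slide":[0.034,-0.011,0.006],"twist":[0,0,0],"jaw":0.06},{"slide":[0.029,-0.014,0.004],"twist":[0,0,0],"jaw":0.06}]'
python3 -m handwheel '[{"slide":[0,0,0],"twist":[0,0,-6.7],"jaw":0.06},{"slide":[0,0,0],"twist":[0,0,-6.7],"jaw":0.06},{"slide":[0,0,0],"twist":[0,0,-6.7],"jaw":0.06},{"slide":[0,0,0],"twist":[0,0,-6.7],"jaw":0.06},{"slide":[0,0,0],"twist":[0,0,-6.7],"jaw":0.06},{"slide":[0,0,0],"twist":[0,0,-6.7],"jaw":0.06},{"slide":[0,0,0],"twist":[0,0,-6.7],"jaw":0.06},{"slide":[0,0,0],"twist":[0,0,-6.7],"jaw":0.06},{"slide":[0,0,0],"twist":[0,0,-6.7],"jaw":0.06},{"slide":[0,0,0],"twist":[0,0,0],"jaw":0.06}]'
python3 - <<'E'
from cell import bot
import cv2,numpy as np
s=bot.state(); c=bot.capture("wrist"); cv2.imwrite("pics/w1.png",cv2.convertScaleAbs(c["pixels"][:,:,::-1],alpha=1.4)); np.savez("w1.npz",pos=s["position"],rot=s["ee_rot"],**c)
print(c["vfov"],c["cx"],c["cy"],np.round(c["T_tool_cam"],3).tolist(),s["gripper_width"])
E
```

```text
clock: 1.1
position: [0.5265, -0.195, 0.1603]
ee_rot: [-0.0, 0.979, 0.204, -0.0]
wrist_force: [-0.0, -0.5, -0.8]
gripper_width: 0.703
grip_force: 0.0
clock: 1.93
position: [0.5251, -0.1965, 0.161]
ee_rot: [-0.0, 0.743, 0.67, -0.0]
wrist_force: [0.6, 0.2, 0.4]
gripper_width: 0.705
grip_force: 0.0
65.70646984690485 286.1611623964708 209.27124454157473 [[-0.001, -0.95, -0.312, 0.08], [1.0, -0.001, 0.001, 0.0], [-0.001, -0.312, 0.95, -0.142], [0.0, 0.0, 0.0, 1.0]] 0.7047842935743405
```

View pics/w1.png

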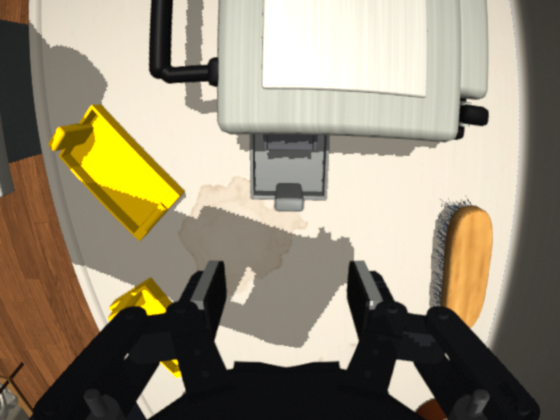

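The wrist view shows the tab top at about (289,190), centred between the fingers in columns and square to them, with the lid edge at row 135. I'll cross-check the position using this view and the top one.

```bash
cat >> h.py <<'E'
from scipy.spatial.transform import Rotation as Ro
def wray(f,p):
    c=np.load(f); fo=210/np.tan(np.radians(float(c["vfov"]))/2); v=np.array([p[0]-c["cx"],p[1]-c["cy"]]); r=np.hypot(*v); th=r/fo
    d=np.array([*(v/r*np.sin(th)),np.cos(th)]); q=c["rot"]; R=Ro.from_quat([q[1],q[2],q[3],q[0]]).as_matrix(); T=c["T_tool_cam"]
    return R@T[:3,3]+c["pos"], R@T[:3,:3]@d
def wplane(f,p,z):
    o,d=wray(f,p); return o+d*(z-o[2])/d[2]
E
python3 - <<'E'
from h import *
np.set_printoptions(precision=4,suppress=True)
g=cv2.cvtColor(cv2.imread("pics/w1.png"),6); print(g[180:214:2,280:300:4].tolist()); print(g[190,268:312].tolist())
for p in((289,188),(289,192)): print(tri(ray("top",(245,209.6)),wray("w1.npz",p)),wplane("w1.npz",p,.056))
a,b,c,d=[wplane("w1.npz",p,.02) for p in((252,136),(252,197),(326,138),(326,198))]
for u,v in((a,b),(c,d)): print(u,v,np.degrees(np.arctan2(*(u-v)[:2])))
a,b=[wplane("w1.npz",p,.088) for p in((222,131),(440,137))]; print(a,b,np.degrees(np.arctan2((b-a)[1],(b-a)[0])))
E
```

```text
[[157, 157, 159, 156, 157], [136, 134, 136, 136, 139], [71, 72, 73, 72, 76], [72, 71, 71, 71, 73], [70, 73, 73, 73, 73], [72, 72, 72, 72, 74], [73, 72, 75, 74, 76], [73, 73, 75, 75, 76], [75, 76, 77, 76, 75], [110, 118, 118, 117, 114], [154, 157, 157, 159, 159], [161, 164, 168, 173, 175], [156, 157, 160, 163, 168], [150, 151, 152, 153, 157], [143, 144, 146, 147, 149], [132, 133, 136, 137, 132], [217, 219, 222, 218, 219]]
[133, 132, 132, 132, 133, 132, 128, 109, 78, 70, 70, 71, 72, 73, 72, 73, 72, 72, 73, 73, 72, 73, 72, 73, 72, 74, 74, 73, 74, 74, 74, 73, 70, 82, 111, 134, 140, 140, 141, 142, 142, 140, 140, 142]
(array([ 0.5291, -0.1921,  0.0112]), [np.float64(0.0006686593730450655), np.float64(0.0006686593730452007)]) [ 0.5292 -0.1803  0.056 ]
(array([ 0.5285, -0.1929,  0.0217]), [np.float64(0.0002681542359507553), np.float64(0.0002681542359507033)]) [ 0.5289 -0.1836  0.056 ]
[ 0.5013 -0.1395  0.02  ] [ 0.4943 -0.1944  0.02  ] 7.341242225486471
[ 0.5653 -0.1479  0.02  ] [ 0.5612 -0.2024  0.02  ] 4.339004626779053
[ 0.4895 -0.1281  0.088 ] [ 0.6407 -0.1447  0.088 ] -6.260569249969235
```

The bright rows 199–209 are the tab's top face, so its centre is at about (289,204). That gives x 0.528, y -0.194, which agrees with the first measurement. Next: descend to TCP z 0.028 and close.

```bash
python3 -m handwheel '[{"slide":[0.001,0.002,0.028],"twist":[0,0,0],"jaw":0.06},{"slide":[0,0,0.028],"twist":[0,0,0],"jaw":0.06},{"slide":[0,0,0.028],"twist":[0,0,0],"jaw":0.06},{"slide":[0,0,0.025],"twist":[0,0,0],"jaw":0.06},{"slide":[0,0,0.016],"twist":[0,0,0],"jaw":0.06},{"slide":[0,0,0.008],"twist":[0,0,0],"jaw":0.06},{"slide":[0,0,0],"twist":[0,0,0],"jaw":0.06},{"slide":[0,0,0],"twist":[0,0,0],"jaw":0.06}]'
python3 -m handwheel '[{"slide":[0,0,0],"twist":[0,0,0],"jaw":0.01},{"slide":[0,0,0],"twist":[0,0,0],"jaw":0.01},{"slide":[0,0,0],"twist":[0,0,0],"jaw":0.01},{"slide":[0,0,0],"twist":[0,0,0],"jaw":0.01},{"slide":[0,0,0],"twist":[0,0,0],"jaw":0.01},{"slide":[0,0,0],"twist":[0,0,0],"jaw":0.01}]'
```

```text
clock: 2.65
position: [0.5276, -0.196, 0.0288]
ee_rot: [0.0, 0.745, 0.667, 0.0]
wrist_force: [0.7, -0.8, 1.3]
gripper_width: 0.701
grip_force: 0.0
clock: 3.15
position: [0.5279, -0.1962, 0.0294]
ee_rot: [0.001, 0.744, 0.668, 0.0]
wrist_force: [-0.8, -0.1, 5.7]
gripper_width: 0.265
grip_force: 59.5
```

```bash
python3 -m handwheel '[{"slide":[-0.003,0,0],"twist":[0,0,0],"jaw":0.01},{"slide":[-0.004,0,0],"twist":[0,0,0],"jaw":0.01},{"slide":[-0.005,0,0],"twist":[0,0,0],"jaw":0.01},{"slide":[-0.005,0,0],"twist":[0,0,0],"jaw":0.01},{"slide":[-0.006,0,0],"twist":[0,0,0],"jaw":0.01},{"slide":[-0.007,0,0],"twist":[0,0,0],"jaw":0.01}]'
python3 -m handwheel '[{"slide":[-0.008,0,0],"twist":[0,0,0],"jaw":0.01},{"slide":[-0.01,0,0],"twist":[0,0,0],"jaw":0.01},{"slide":[-0.01,0,0],"twist":[0,0,0],"jaw":0.01},{"slide":[-0.01,0,0],"twist":[0,0,0],"jaw":0.01},{"slide":[-0.01,0,0],"twist":[0,0,0],"jaw":0.01},{"slide":[-0.01,0,0],"twist":[0,0,0],"jaw":0.01},{"slide":[-0.01,0,0],"twist":[0,0,0],"jaw":0.01},{"slide":[-0.007,0,0],"twist":[0,0,0],"jaw":0.01},{"slide":[-0.004,0,0],"twist":[0,0,0],"jaw":0.01},{"slide":[0,0,0],"twist":[0,0,0],"jaw":0.01},{"slide":[0,0,0],"twist":[0,0,0],"jaw":0.01}]'
python3 - <<'E'
from cell import bot
import cv2,numpy as np
s=bot.state(); c=bot.capture("wrist"); t=bot.capture("top"); i=np.hstack([c["pixels"][40:400,80:480],t["pixels"][100:460-80,60:460][:280]if 0 else cv2.resize(t["pixels"][110:326,90:330],(400,360))])
cv2.imwrite("pics/w2.png",cv2.convertScaleAbs(i[:,:,::-1],alpha=1.4)); np.savez("w2.npz",pos=s["position"],rot=s["ee_rot"],**c)
E
```

```text
clock: 3.65
position: [0.5248, -0.2248, 0.0294]
ee_rot: [0.0, 0.744, 0.668, 0.001]
wrist_force: [0.7, 6.5, 7.3]
gripper_width: 0.269
grip_force: 59.8
clock: 4.57
position: [0.5161, -0.3046, 0.0294]
ee_rot: [0.001, 0.744, 0.668, 0.0]
wrist_force: [-0.3, 1.0, 5.6]
gripper_width: 0.268
grip_force: 59.5
```

View pics/w2.png

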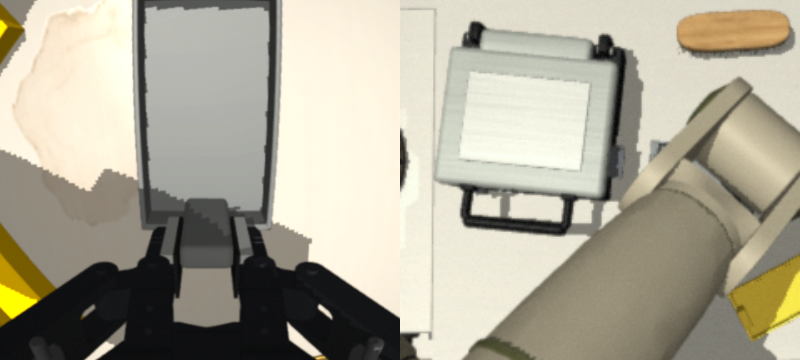

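The tray has come out about 109 mm, its inner end well clear of the housing and spout, still level (left panel: tab at (207,230) between the pads). Next: release, rise, and cross to above the handle.

```bash
python3 -m handwheel '[{"slide":[0,0,0],"twist":[0,0,0],"jaw":0.06},{"slide":[0,0,0],"twist":[0,0,0],"jaw":0.06},{"slide":[0,0,0],"twist":[0,0,0],"jaw":0.06},{"slide":[0,0,0],"twist":[0,0,0],"jaw":0.06},{"slide":[0,0,-0.01],"twist":[0,0,0],"jaw":0.06},{"slide":[0,0,-0.02],"twist":[0,0,0],"jaw":0.06},{"slide":[0,0,-0.03],"twist":[0,0,0],"jaw":0.06},{"slide":[0,0,-0.03],"twist":[0,0,0],"jaw":0.06},{"slide":[0,0,-0.03],"twist":[0,0,0],"jaw":0.06},{"slide":[0,0,0],"twist":[0,0,0],"jaw":0.04}]'
python3 -m handwheel '[{"slide":[0.027,-0.009,0],"twist":[0,0,0],"jaw":0.038},{"slide":[0.027,-0.009,0],"twist":[0,0,0],"jaw":0.038},{"slide":[0.027,-0.009,0],"twist":[0,0,0],"jaw":0.038},{"slide":[0.027,-0.009,0],"twist":[0,0,0],"jaw":0.038},{"slide":[0.027,-0.009,0],"twist":[0,0,0],"jaw":0.038},{"slide":[0.027,-0.009,0],"twist":[0,0,0],"jaw":0.038},{"slide":[0.027,-0.009,0],"twist":[0,0,0],"jaw":0.038},{"slide":[0.027,-0.009,0],"twist":[0,0,0],"jaw":0.038},{"slide":[0.027,-0.01,0],"twist":[0,0,0],"jaw":0.038},{"slide":[0.03,-0.01,0],"twist":[0,0,0],"jaw":0.038},{"slide":[0,0,0],"twist":[0,0,0],"jaw":0.038},{"slide":[0,0,0],"twist":[0,0,0],"jaw":0.038}]'
python3 - <<'E'
from cell import bot
import cv2,numpy as np
s=bot.state(); c=bot.capture("wrist"); t=bot.capture("top")
cv2.imwrite("pics/w3.png",cv2.convertScaleAbs(c["pixels"][:,:,::-1],alpha=1.6,beta=10)); np.savez("w3.npz",pos=s["position"],rot=s["ee_rot"],**c)
E
```

```text
clock: 5.5
position: [0.5175, -0.3057, 0.1553]
ee_rot: [0.005, 0.744, 0.668, 0.001]
wrist_force: [-0.1, -0.8, -0.1]
gripper_width: 0.576
grip_force: 0.0
clock: 6.5
position: [0.4533, -0.022, 0.1488]
ee_rot: [0.0, 0.743, 0.669, 0.0]
wrist_force: [0.2, -0.7, 0.6]
gripper_width: 0.447
grip_force: 0.0
```

View pics/w3.png

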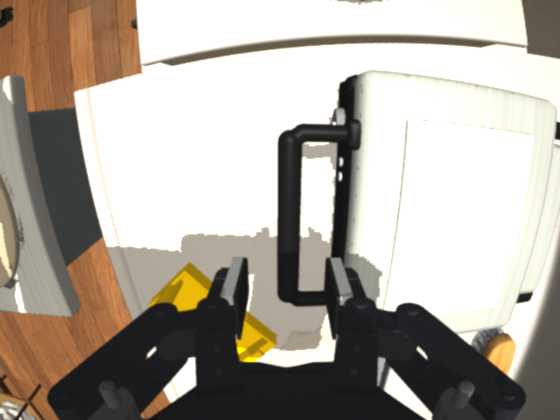

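The wrist view shows the bar vertical at column ~289 between rows 135 and 300, with the lid's front edge at column ~345 and the fingers straddling the bar line. Now measure the bar's position.

```bash
python3 - <<'E'
from h import *
np.set_printoptions(precision=4,suppress=True)
g=cv2.cvtColor(cv2.imread("pics/w3.png"),6)
pts=[]
for r in(160,190,220,250,280):
    m=np.where(g[r,270:312]<70)[0]+270; p=((m[0]+m[-1])/2,r); pts.append(p); print(r,m[0],m[-1],wplane("w3.npz",p,.082))
print(tri(ray("top",(160,245.4)),wray("w3.npz",(288.5,215))), "ends", wplane("w3.npz",(289,132),.085),wplane("w3.npz",(287,300),.085))
s=np.load("w3.npz"); q=s["rot"]; R=Ro.from_quat([q[1],q[2],q[3],q[0]]).as_matrix()
b=wplane("w3.npz",pts[2],.082)-s["pos"]; print("bar in tool",R.T@b)
E
```

```text
160 279 300 [0.4606 0.0227 0.082 ]
190 279 299 [0.4581 0.0026 0.082 ]
220 278 298 [ 0.4553 -0.0184  0.082 ]
250 278 298 [ 0.4529 -0.041   0.082 ]
280 278 297 [ 0.45   -0.0656  0.082 ]
(array([ 0.4545, -0.0195,  0.0683]), [np.float64(0.0011122439758823948), np.float64(0.00111224397588239)]) ends [0.4621 0.0411 0.085 ] [ 0.4479 -0.0815  0.085 ]
bar in tool [0.0037 0.0015 0.0668]
```

```bash
python3 -m handwheel '[{"slide":[0.002,0.0015,0.02],"twist":[0,0,0],"jaw":0.038},{"slide":[0,0,0.02],"twist":[0,0,0],"jaw":0.038},{"slide":[0,0,0.02],"twist":[0,0,0],"jaw":0.038},{"slide":[0,0,0.016],"twist":[0,0,0],"jaw":0.038},{"slide":[0,0,0.010],"twist":[0,0,0],"jaw":0.038},{"slide":[0,0,0],"twist":[0,0,0],"jaw":0.038},{"slide":[0,0,0],"twist":[0,0,0],"jaw":0.038}]'
python3 -m handwheel '[{"slide":[0,0,0],"twist":[0,0,0],"jaw":0.004},{"slide":[0,0,0],"twist":[0,0,0],"jaw":0.004},{"slide":[0,0,0],"twist":[0,0,0],"jaw":0.004},{"slide":[0,0,0],"twist":[0,0,0],"jaw":0.004},{"slide":[0,0,0],"twist":[0,0,0],"jaw":0.004},{"slide":[0,0,0],"twist":[0,0,0],"jaw":0.004}]'
python3 - <<'E'
import numpy as np
# grill-plane path: bar at lid angle th ; slides in tool y (=grill x) and tool z (=down) for 3-degree steps
p0=np.arctan2(18,232.3); prev=None
for th in range(0,64,3):
    a=p0+np.radians(th); p=np.array([-.233*np.cos(a),.233*np.sin(a)])
    if prev is not None: print(th,np.round(p-prev,4),end="; ")
    prev=p
E
```

```text
clock: 7.18
position: [0.4553, -0.0219, 0.0623]
ee_rot: [-0.0, 0.745, 0.668, -0.0]
wrist_force: [-0.8, 0.6, -1.0]
gripper_width: 0.447
grip_force: 0.0
clock: 7.68
position: [0.455, -0.0215, 0.0632]
ee_rot: [0.0, 0.744, 0.668, -0.0]
wrist_force: [-5.1, -1.7, 5.2]
gripper_width: 0.168
grip_force: 58.4
3 [0.0013 0.0121]; 6 [0.0019 0.0121]; 9 [0.0025 0.0119]; 12 [0.0031 0.0118]; 15 [0.0038 0.0116]; 18 [0.0044 0.0114]; 21 [0.0049 0.0111]; 24 [0.0055 0.0109]; 27 [0.0061 0.0106]; 30 [0.0066 0.0102]; 33 [0.0072 0.0099]; 36 [0.0077 0.0095]; 39 [0.0082 0.0091]; 42 [0.0086 0.0086]; 45 [0.0091 0.0082]; 48 [0.0095 0.0077]; 51 [0.0099 0.0072]; 54 [0.0102 0.0067]; 57 [0.0106 0.0061]; 60 [0.0109 0.0056]; 63 [0.0111 0.005 ];
```

Gripped the bar: opening 14 mm and 58 N. Raise along the arc, first to about 27°.

```bash
python3 -m handwheel '[{"slide":[0,0.0006,-0.006],"twist":[0,0,0],"jaw":0.004},{"slide":[0,0.0007,-0.0061],"twist":[0,0,0],"jaw":0.004},{"slide":[0,0.0009,-0.006],"twist":[0,0,0],"jaw":0.004},{"slide":[0,0.001,-0.0061],"twist":[0,0,0],"jaw":0.004},{"slide":[0,0.0025,-0.0119],"twist":[0,0,0],"jaw":0.004},{"slide":[0,0.0031,-0.0118],"twist":[0,0,0],"jaw":0.004},{"slide":[0,0.0038,-0.0116],"twist":[0,0,0],"jaw":0.004},{"slide":[0,0.0044,-0.0114],"twist":[0,0,0],"jaw":0.004},{"slide":[0,0.0049,-0.0111],"twist":[0,0,0],"jaw":0.004},{"slide":[0,0.0055,-0.0109],"twist":[0,0,0],"jaw":0.004},{"slide":[0,0.0061,-0.0106],"twist":[0,0,0],"jaw":0.004},{"slide":[0,0,0],"twist":[0,0,0],"jaw":0.004}]'
python3 - <<'E'
from cell import bot
import cv2,numpy as np
s=bot.state(); c=bot.capture("wrist"); t=bot.capture("scene")
i=np.hstack([c["pixels"][60:410,80:480],cv2.resize(t["pixels"][170:345,130:330],(400,350))])
cv2.imwrite("pics/w4.png",cv2.convertScaleAbs(i[:,:,::-1],alpha=1.5,beta=10)); print(s["grip_force"],s["moment"])
E
```

```text
clock: 8.68
position: [0.487, -0.0252, 0.1678]
ee_rot: [-0.001, 0.744, 0.668, -0.002]
wrist_force: [-16.5, -5.6, 4.8]
gripper_width: 0.163
grip_force: 58.8
58.815606236457825 [-0.80521905  3.04006738 -0.08125697]
```

View pics/w4.png

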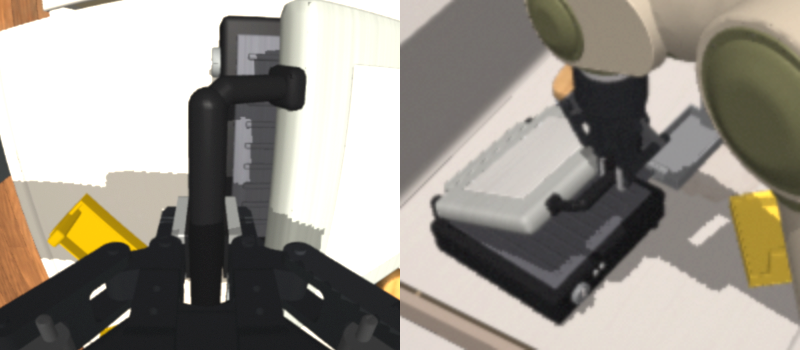

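The lid is up at about 27° and the grip is good (bar at (205,200) in the left panel, between the pads). There is a mild 16 N radial bias, so I relax that slightly and go on to about 60°.

```bash
python3 -m handwheel '[{"slide":[0,0.0056,-0.0108],"twist":[0,0,0],"jaw":0.004},{"slide":[0,0.0067,-0.0102],"twist":[0,0,0],"jaw":0.004},{"slide":[0,0.0077,-0.0095],"twist":[0,0,0],"jaw":0.004},{"slide":[0,0.0082,-0.0091],"twist":[0,0,0],"jaw":0.004},{"slide":[0,0.0086,-0.0086],"twist":[0,0,0],"jaw":0.004},{"slide":[0,0.0091,-0.0082],"twist":[0,0,0],"jaw":0.004},{"slide":[0,0.0095,-0.0077],"twist":[0,0,0],"jaw":0.004},{"slide":[0,0.0099,-0.0072],"twist":[0,0,0],"jaw":0.004},{"slide":[0,0.0102,-0.0067],"twist":[0,0,0],"jaw":0.004},{"slide":[0,0.0106,-0.0061],"twist":[0,0,0],"jaw":0.004},{"slide":[0,0.0054,-0.0028],"twist":[0,0,0],"jaw":0.004},{"slide":[0,0,0],"twist":[0,0,0],"jaw":0.004}]'
python3 - <<'E'
from cell import bot
import cv2,numpy as np
s=bot.state(); c=bot.capture("wrist"); t=bot.capture("scene"); np.savez("w5.npz",pos=s["position"],rot=s["ee_rot"],**c)
i=np.hstack([c["pixels"][60:410,80:480],cv2.resize(t["pixels"][140:315,120:320],(400,350))])
cv2.imwrite("pics/w5.png",cv2.convertScaleAbs(i[:,:,::-1],alpha=1.5,beta=10)); print(s["wrist_force"],s["moment"])
p=s["position"]; x=(p[0]-.455)*.9942-(p[1]+.0215)*.108-.2323; z=p[2]+.0187-.064
print(x,z,np.hypot(x,z),np.degrees(np.arctan2(z,-x))-4.43)
E
```

```text
clock: 9.78
position: [0.5794, -0.036, 0.257]
ee_rot: [0.002, 0.744, 0.668, -0.001]
wrist_force: [-14.5, -7.4, 18.2]
gripper_width: 0.159
grip_force: 62.6
[-14.4672702   -7.3921207   18.16811172] [-1.19670405  2.53260245 -0.08081771]
-0.10703282561538482 0.21169049100178577 0.23721064423796526 58.74838358038073
```

View pics/w5.png

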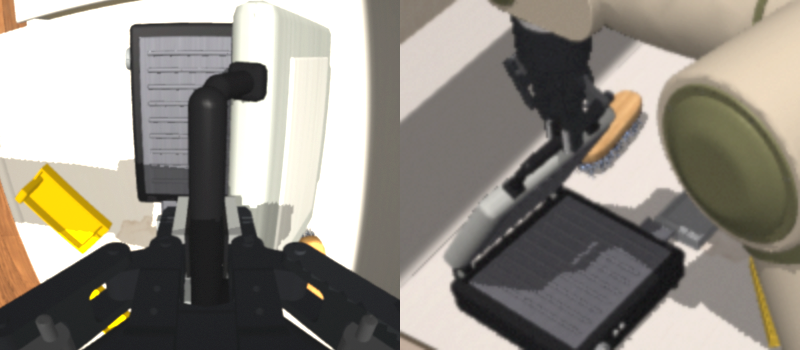

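At about 59° by the chord of the bar's path, which doesn't depend on where the hinge is. The commanded path is about 4 mm inside the true arc, and the radial load is 23 N. I'll ease that off by moving outward (up and slightly forward), then check the angle independently with the cameras.

```bash
python3 -m handwheel '[{"slide":[0,-0.0002,-0.002],"twist":[0,0,0],"jaw":0.004},{"slide":[0,0.0005,-0.0022],"twist":[0,0,0],"jaw":0.004},{"slide":[0,0,0],"twist":[0,0,0],"jaw":0.004},{"slide":[0,0,0],"twist":[0,0,0],"jaw":0.004}]'
python3 - <<'E'
from cell import bot
import cv2,numpy as np
s=bot.state(); c=bot.capture("wrist"); np.savez("w6.npz",pos=s["position"],rot=s["ee_rot"],**c)
t=bot.capture("scene"); u=bot.capture("top")
i=np.hstack([cv2.resize(t["pixels"][170:290,130:290],(480,360),interpolation=2),cv2.resize(u["pixels"][110:290,100:260],(320,360),interpolation=2)])
cv2.imwrite("pics/s6.png",cv2.convertScaleAbs(i[:,:,::-1],alpha=1.8,beta=25))
d=np.array(s["position"])-[.455,-.0215,.0632]; L=np.linalg.norm(d); print(s["position"],d,np.degrees(2*np.arcsin(L/2/.233)))
E
```

```text
clock: 10.22
position: [0.5793, -0.036, 0.2571]
ee_rot: [0.001, 0.744, 0.668, -0.001]
wrist_force: [-1.2, -8.2, -5.0]
gripper_width: 0.162
grip_force: 60.0
[ 0.57927898 -0.03600716  0.25713963] [ 0.12427898 -0.01450716  0.19393963] 59.3760889334673
```

View pics/s6.png

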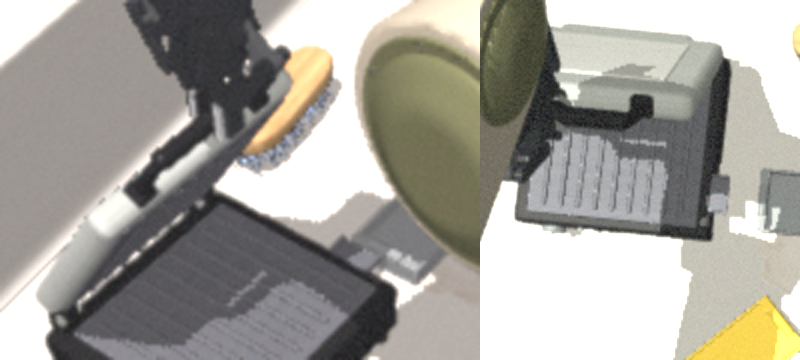

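The lid stands open and held, with the tray flat and clear on the right at (790,200) in the right-hand panel. In that panel the bar lies at about rows 108–126, columns 560–640. For an independent angle I intersect the top-camera ray through the bar with its swing circle.

```bash
python3 - <<'E'
from h import *
im=cv2.cvtColor(cv2.imread("pics/s6.png"),6)
exv=np.array([.9939,-.110,0]); ey=np.array([.110,.9939,0])
bar0=np.array([.455,-.0215,.082])
for hz,hx in((.064,.2323),):
  H=bar0+hx*exv; H[2]=hz
  for px in(575,595,615):
    col=im[90:150,px].astype(int); m=np.where(col[:45]<70)[0]+90; r=110+(m[0]+m[-1]+1)/2/2; c=100+(px-480)/2
    o,d=ray("top",(c,r)); o2=np.array([(o-H)@exv,o[2]-H[2]]); d2=np.array([d@exv,d[2]])
    k=np.roots([d2@d2,2*o2@d2,o2@o2-.233**2]); P=o2+np.real(k.min())*d2
    print(px,m[0],m[-1],r,P,np.degrees(np.arctan2(P[1],-P[0]))-4.43)
E
```

```text
575 108 126 168.75 [-0.10890625  0.20598162] 57.703772877184726
595 110 128 169.75 [-0.10902674  0.20591787] 57.670252125642335
615 112 130 170.75 [-0.1091473   0.20585399] 57.636702165399115
```

The camera gives 57.7° and the chord 59.4°, so advance by about 1.3° and settle.

```bash
python3 -m handwheel '[{"slide":[-0.0005,0.0024,-0.0012],"twist":[0,0,0],"jaw":0.004},{"slide":[-0.0005,0.0024,-0.0012],"twist":[0,0,0],"jaw":0.004},{"slide":[0,0,0],"twist":[0,0,0],"jaw":0.004},{"slide":[0,0,0],"twist":[0,0,0],"jaw":0.004},{"slide":[0,0,0],"twist":[0,0,0],"jaw":0.004},{"slide":[0,0,0],"twist":[0,0,0],"jaw":0.004}]'
python3 - <<'E'
from cell import bot
import numpy as np
s=bot.state(); d=np.array(s["position"])-[.455,-.0215,.0632]; print(np.degrees(2*np.arcsin(np.linalg.norm(d)/2/.233)),np.abs(s["qvel"]).max(),s["clock"])
E
```

```text
clock: 10.87
position: [0.5839, -0.0366, 0.2595]
ee_rot: [-0.0, 0.744, 0.668, -0.001]
wrist_force: [-3.5, -5.0, -2.8]
gripper_width: 0.159
grip_force: 60.1
60.64412793575153 0.001370592179922384 10.8667
```

The arm is at rest with a firm grip. The two angle estimates, 60.6° from the chord and about 59° from the camera, bracket 60°. Handing in.

```bash
python3 -c "
from cell import bot
print(bot.finish_job())"
```

```text
the job is handed in; nothing more can be done
None
```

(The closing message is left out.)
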